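# Inspect a clay figure under the loupe

## Task

Take the little clay warrior figure out of the wooden tray and set it down gently, upright, inside the lipped ring in the middle of the wheel. Then pick up the loupe by its handle and hold it still, level and right side up, with the lens centred over the figure at the height shown by the brass pointer on the post. Do not drop the figure or the loupe, do not let the loupe touch the figure or shift the pointer, and leave the other clay pieces, the jar and the wooden stick where they are; finish while still holding the loupe there.

Things in the scene. Friction and masses are not known exactly. Their poses are not given: they have to be found in the camera images.
- figure: Terracotta warrior figure, 79 mm tall, about 80 g: round plinth 36 mm across and 8 mm high, straight round body 28 mm across from 8 to 54 mm up, ball head 19 mm across (centre 65 mm up) with a tiny topknot; the only piece with a head. Stands in any one of the tray's compartments. Origin: centre of its underside; z up, face to its -x.
- finial: Terracotta stepped cone, 38 mm across at the foot, 56 mm tall, pointed; in another compartment, to be left alone. Origin: centre of its underside.
- bead: Terracotta barrel-shaped bead, 38 mm across, 32 mm tall; in another compartment, to be left alone. Origin: centre of its underside.
- tray: Fixed wooden tray, 260 mm (its x) by 100 mm (its y), rim 22 mm high, floor and walls 5 mm thick, with two dividers 5 mm thick as high as the rim, making three compartments in a row along its x, each about 80 by 90 mm, centred at x = -82, 0 and +82 mm. Origin: centre of its underside, on the table.
- stand: Fixed stand. Dark wooden wheel, 130 mm across, top 50 mm above the table, not turning; in its middle a raised ring (lip 5 mm high, inner diameter 52, outer 60 mm) around a cork disc. A low bar runs along its +x to a steel post 10 mm thick, 235 mm tall, 115 mm from the wheel's axis. Origin: on the table under the wheel's centre; x towards the post, z up.
- seat (a point): Centre of the wheel's top inside the raised ring, 50 mm above the table: where the figure's underside goes. Axes as the stand's.
- focus_mark (a point): Tip of the pointer: a brass bar 6 mm wide, 4 mm thick, on a brass collar (22 mm across, 14 mm high) held on the post by friction; it points to the wheel's axis and ends 78 mm short of it. The height of this point, 165 to 210 mm above the table, new each time, is the focal height for the middle of the lens. Axes as the stand's.
- loupe: Hand loupe, about 110 g, lying level on its rest: black handle 16 mm wide (y), 18 mm high (z), steel butt end 18 mm wide (both from x = -57 to +42 mm), round lens in a steel rim 66 mm across, 16 mm high, centred at x = 70 mm; 160 mm long in all. Origin: underside of the handle near its balance point, a good place to grip; x towards the lens, z up (right side up, as it lies).
- lens (a point): Centre of the loupe's lens: 70 mm along x and 8 mm up z from the loupe's origin. Axes as the loupe's.
- loupe_rest: Fixed light wooden loupe rest, 155 by 50 mm: a 6 mm thick base and two blocks 30 mm high on which the loupe lies, one under the lens (x = 50 to 91 mm) and one under the butt end (x = -57 to -37 mm); between them the handle is free underneath. Origin: on the table, under the handle's grip point; x towards the lens.
- jar: Clear plastic jar with white lid, 60 mm across and 85 mm tall; bystander. Origin: centre of its underside.
- stick: Wooden modelling stick, 150 mm long, 6 mm thick, lying on the table; bystander. Origin: middle of its length, underside.
Mind the look-alikes: they are no part of the job. Leave any blue, purple or turquoise look-alike of the figure alone.

How it is judged (in metres and radians):
On the way, in this order (a step that is already met when the one before it is completed fails the run):
1. the figure stands upright in the ring on the wheel, let go (horizontal distance between figure and seat below 0.01 m and z of figure in the frame of seat between -0.004 and 0.004 m and angle between figure's own z axis and vertical below 0.1 rad and contact force between the fingers and figure below 0.1 N and linear speed of figure below 0.02 m/s), for 0.3 s.
2. with the figure standing there, the loupe is lifted off its rest in the gripper (horizontal distance between figure and seat below 0.01 m and z of figure in the frame of seat between -0.004 and 0.004 m and angle between figure's own z axis and vertical below 0.1 rad and contact force between the fingers and figure below 0.1 N and contact force between the fingers and loupe above 2 N and height (world z) of loupe above 0.06 m and contact force between loupe and loupe_rest below 0.1 N), for 0.2 s.
At the end, for the whole second after the job is handed in: Figure at rest in the ring, upright within 6 degrees, within 10 mm of centre, let go. Loupe gripped, still, right side up, level within 7 degrees, lens centre within 14 mm of the figure's axis and 8 mm of the pointer's height, touching neither figure, stand, pointer nor rest (all of step 1 and horizontal distance between lens and figure below 0.014 m and z of lens in the frame of focus_mark between -0.008 and 0.008 m and angle between loupe's own z axis and vertical below 0.12 rad and contact force between the fingers and loupe above 2 N and linear speed of loupe below 0.02 m/s and contact force between loupe and figure below 0.1 N and contact force between loupe and stand below 0.1 N and contact force between loupe and loupe_rest below 0.1 N); the arm keeps its last pose, push and grip.
It fails at once if the figure or the loupe is dropped ((contact force between the fingers and figure below 0.05 N and linear speed of figure above 0.5 m/s) or (contact force between the fingers and loupe below 0.05 N and linear speed of loupe above 0.5 m/s)).
It fails at once if the figure is knocked over (angle between figure's own z axis and vertical above 0.9 rad).
It fails at once if the loupe touches the figure (contact force between loupe and figure above 1 N).
It fails at once if the pointer is shifted (distance of focus_mark from where it was at the start of the episode above 0.006 m).
It fails at once if another clay piece, the jar or the stick is moved by more than 25 mm (distance of any of finial, bead, jar, stick from where it was at the start of the episode above 0.025 m).
It also fails if it takes over 69 s, if anything falls off the work surface, if the arm or the gripper's body presses on something with over 40 N, if the wrist force passes 120 N, or if a joint passes its speed limit or range.

## Robot

A 6-joint arm with a two-finger parallel gripper is mounted at the origin on the work surface. World frame = base frame: x ahead of the robot, y to its left, z up, the work surface at z = 0. Lengths are in mm, angles in rad, forces in N, time in s.
With the tool pointing down it reaches from about 250 to 800 mm from the base axis. Payload 8.5 kg.
Tool frame: the origin (TCP) lies at the very end of the fingers, on their centre line; the grasp point (between the pads) lies 19 mm behind it (r.grip_depth is the distance from the TCP to the grasp point, in mm); z points along the fingers, y is the line along which they close (so a half turn about z gives the same grasp; the last joint's range is limited). The gripper opens to 85 mm and grips with 20 to 120 N. Pads are 22 mm wide; open, the fingers measure 114 mm over their backs; the gripper's body (76 mm by 85 mm) begins 54 mm behind the grasp point. The pads swing forward as they close: fully open they stand 13 mm farther back than shut.
Start: joints at [1.214, 0.238, -0.013, 1.319, 0, 1.571], TCP at [183.354, 491.895, 231.276] pointing down, gripper open.
Joint ranges: [-2.66, 2.66], [-1.03, 1.9], [-1.14, 1.46], [-1.82, 2.27], [-1.45, 1.34], [-3.14, 3.14]. Speed limits (rad/s): [2.22, 2.22, 2.79, 3.14, 3.14, 3.14].

## Interface

Orientations are given as a unit quaternion [x, y, z, w].
In Python, from plant import status, imaging, workorder, r gives the robot as it stands.
- The arm moves only by the shell command python3 -m inch 'ROWS' [FORCE]. ROWS is JSON, one flat list of numbers, 7 for each row, row after row: the shift along the tool's x, y, z in mm, then the turn, a rotation vector about the tool's x, y, z in degrees, then the opening in per cent of the stroke, from 0 (shut) to 100 (fully open). A call has 1 to 10 rows; each row is the pose to reach, as a shift and turn from the pose commanded when the call began, along the tool's axes at that moment; what a row does not reach only later rows make up. A row lasts 1/8 s, in which the tool goes at most 62.5 mm and 10.7 degrees, less where a joint would pass 70% of its speed; a pose out of reach is approached as far as the arm can. A call with a gripper value outside its range is refused whole. The fingers move at their own pace and stop on an object; FORCE is the grip in N (left out, the last holds). Time passes only in rows, so rows that repeat a pose let the fingers close. It gives the time, the measured TCP pose, the force, the opening and the grip force at its end, in the units of the state.
- status.read_state(): the state, without advancing time (a new reading comes with each control period).
- imaging.get_image(name): name is "scene" or "top" or "wrist"; returns a dict with "pixels" (384x512x3 uint8, blue, green, red), "range_z" (384x512 float32, mm along the optical axis (not along the pixel's ray), 0 where there is no reading), "mtx" (3x3 intrinsics, pixels), "k1" (the pictures are not rectified: a ray, as slopes to the right and down, at radius r is drawn at 1 + k1 r^2 times it, then the intrinsics apply), "R" (3x3) and "t" (3): a world point X has camera coordinates R X + t. Camera axes: x right, y down, z forward; pixel columns grow to the right and rows downward; lengths in mm; the calibration is good to about 2 mm. A picture is of the moment at which its call begins.
- workorder.sign_off(): hands the job in; it is judged then, once.
The state is a dict: "time_s": time; "q": joint angles; "joint_vel": joint speeds; "joint_efforts": joint torques, N m; "ee_pos": TCP position; "eef_rot": TCP orientation; "ft_force": force on the tool from outside, world axes, zero at the start; "moment": the same for the moment, N m; "opening": finger opening in mm; "gripper_force": force on a finger pad.
Only numpy, scipy, OpenCV 4.12 (cv2) and the standard library are available. Lean on these libraries where they do the work, as an engineer would, in place of code of your own. Each camera call takes 0.05 s, during which the arm holds its last target. There are 200 camera calls.

## Working session

There is one attempt and no reset: what is moved stays moved. The work goes in short steps, Python scripts to look and compute and a shell command to move; the robot and the scene stay as the last step left them, time stands still between calls to the robot, and variables do not carry over. Pictures are saved under pics/ and viewed, at most 10 in all, crops included, and the job is handed in when it is done.

```bash
ls; mkdir -p pics; python3 - <<'E'
from plant import status, imaging, r
import cv2,numpy as np,pickle
print(status.read_state())
for n in ("scene","top"):
    d=imaging.get_image(n); pickle.dump(d,open(n+'.pkl','wb')); cv2.imwrite(f'pics/{n}0.png',d['pixels'])
    print(n,d['mtx'].tolist(),d['k1'],np.round(d['R'],3).tolist(),np.round(d['t'],1))
E
```

```text
pics
{'time_s': 0.0, 'q': array([ 1.21401047e+00,  2.38780777e-01, -1.43016433e-02,  1.31920826e+00,
       -1.55727497e-05,  1.57083232e+00]), 'joint_vel': array([ 0.00020506,  0.00032265, -0.00022129, -0.00047998,  0.00135461,
        0.00035625]), 'joint_efforts': array([ 1.22251422e-03, -5.38775647e+01,  3.46438515e+01,  1.82473805e-02,
        2.66355710e-04,  1.98888517e-05]), 'ee_pos': array([183.21305863, 491.51973138, 230.65919005]), 'eef_rot': array([ 1.77465893e-01,  9.84126668e-01, -7.36702560e-04, -1.24909038e-04]), 'ft_force': array([0.16886636, 0.12868655, 1.13852664]), 'moment': array([ 0.0270557 , -0.04824657,  0.0158374 ]), 'gripper_force': 0.0, 'opening': 85.14960941153726}
scene [[387.6989537397891, 0.0, 254.93775450205317], [0.0, 387.6989537397891, 192.04984378904302], [0.0, 0.0, 1.0]] -0.07451863285152341 [[0.3, 0.954, 0.02], [0.572, -0.163, -0.804], [-0.764, 0.252, -0.594]] [-225.  -209.8 1411.5]
top [[498.244841598973, 0.0, 256.72445014835597], [0.0, 498.244841598973, 192.674547241537], [0.0, 0.0, 1.0]] -0.220038090745015 [[0.01, -1.0, -0.007], [-0.994, -0.009, -0.113], [0.112, 0.008, -0.994]] [  64.8  574.  1423.5]
```

View pics/scene0.png

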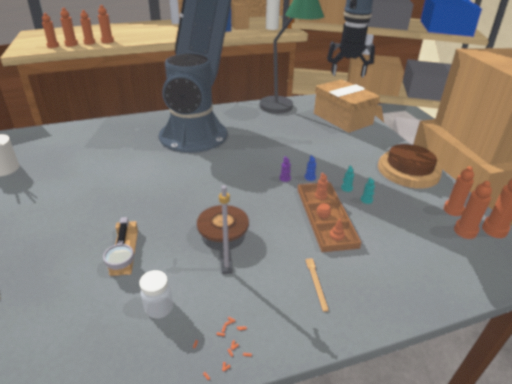

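View pics/top0.png

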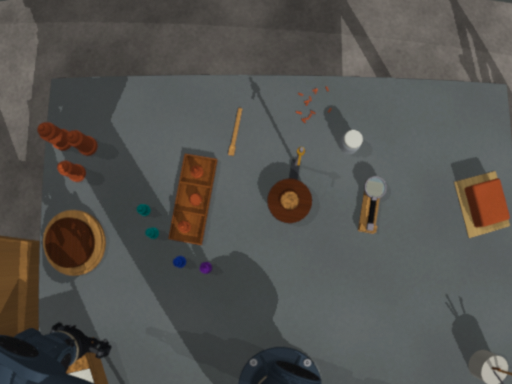

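The scene view shows the figure (323,182) in the tray compartment nearest the robot, the bead (323,211) in the middle one and the finial (337,232) in the far one. The wheel is at (222,225), the post from (227,270) to (224,190), the pointer near (224,200), the loupe at (120,245), the jar at (155,293) and the stick at (317,285). In the top view the tray is at (193,198), the wheel at (290,201), the pointer at (300,157), and the loupe has its lens at (375,188) and its handle pointing down to (367,230).

```bash
cat > h.py <<'E'
import numpy as np,cv2,pickle
from scipy.spatial.transform import Rotation as Ro
def load(n): return pickle.load(open(n+'.pkl','rb'))
def grab(n,tag=None):
    from plant import imaging
    d=imaging.get_image(n); tag=tag or n
    pickle.dump(d,open(tag+'.pkl','wb')); return d
def slopes(d,uv):
    D=np.array([d['k1'],0,0,0,0.]); 
    return cv2.undistortPoints(np.array(uv,float).reshape(-1,1,2),d['mtx'],D)[:,0]
def plane(d,uv,z):
    s=slopes(d,uv); ray=np.c_[s,np.ones(len(s))]@d['R']; c=-d['R'].T@d['t']
    return c+ray*((z-c[2])/ray[:,2])[:,None]
def cloud(d):
    h,w=d['range_z'].shape; v,u=np.mgrid[:h,:w]
    s=slopes(d,np.c_[u.ravel(),v.ravel()]); Z=d['range_z'].reshape(-1,1)
    P=(np.c_[s,np.ones(len(s))]*Z-d['t'])@d['R']; P[Z[:,0]==0]=np.nan
    return P.reshape(h,w,3)
def to_tool(st,dw):  # world vector -> tool axes
    return Ro.from_quat(st['eef_rot']).inv().apply(dw)
E
python3 - <<'E'
from h import *
d=load('top'); P=cloud(d); hsv=cv2.cvtColor(d['pixels'],cv2.COLOR_BGR2HSV)
z=P[...,2]
def rep(name,box,lo,hi):
    u0,v0,u1,v1=box; m=np.zeros(z.shape,np.uint8); m[v0:v1,u0:u1]=((z>lo)&(z<hi))[v0:v1,u0:u1]
    p=P[m>0]
    r=cv2.minAreaRect(p[:,:2].astype(np.float32))
    print(name,len(p),'mean',p.mean(0).round(1),'mid',np.round(r[0],1),np.round(r[1],1),round(r[2],1),'z',np.percentile(p[:,2],[5,50,95]).round(1))
print('table',np.nanmedian(z[250:280,300:350]))
rep('tray rim',(160,145,225,250),17,30)
rep('fig head',(160,205,225,250),55,90)
rep('fig hi',(160,205,225,250),30,90)
rep('mid',(160,180,225,210),30,90)
rep('far',(160,145,225,182),30,90)
rep('wheel',(255,165,325,235),42,60)
rep('pointer',(255,130,325,190),140,260)
rep('loupe',(345,165,400,245),36,60)
rep('lens',(345,165,400,202),36,60)
rep('handle',(345,202,400,245),36,60)
rep('rest',(345,165,400,245),20,34)
rep('jar',(335,120,375,160),60,100)
d=load('scene'); P=cloud(d); z=P[...,2]; 
print('scene'); print('table',np.nanmedian(z[300:330,230:280]))
rep('post',(205,180,245,280),100,270)
rep('fig',(305,165,340,205),30,90)
rep('wheel',(190,195,260,250),42,60)
rep('loupe',(95,210,145,280),36,60)
for v in range(180,280,4):
    p=[(u,P[v,u].round(0).astype(int).tolist()) for u in range(212,236) if z[v,u]>90]
    print(v,p[:1],p[-1:],len(p))
for n,b,k in (('scene',(190,170,260,280),7),):
    im=load(n)['pixels'][b[1]:b[3],b[0]:b[2]]; cv2.imwrite('pics/c1.png',cv2.resize(im,None,fx=5,fy=5,interpolation=cv2.INTER_CUBIC))
E
```

```text
table 2.211007891820364
tray rim 598 mean [562.4 259.3  22.7] mid [556.5 260.6] [100.  261.6] 80.9 z [17.8 22.4 28.3]
fig head 67 mean [471.8 280.9  70.3] mid [472.1 281.9] [23.1 25.8] 1.0 z [57.6 67.7 84.6]
fig hi 96 mean [472.  280.5  62.4] mid [460.9 296. ] [51.2 61.3] 81.8 z [36.5 61.1 84.2]
mid 106 mean [554.1 252.1  37. ] mid [554.9 253.1] [34.7 30.6] 21.2 z [31.6 36.9 42.1]
far 48 mean [635.8 249.   44.2] mid [633.2 230.5] [62.  22.3] 78.0 z [31.3 44.9 62.5]
wheel 1565 mean [550.2 -23.3  52.1] mid [551.1 -23.4] [128.  127.7] 0.4 z [47.1 52.  57.3]
pointer 87 mean [656.2 -41.4 215.4] mid [650.4 -42.8] [18.7 44.1] 88.6 z [203.9 215.2 237.3]
loupe 618 mean [ 563.1 -271.6   45.8] mid [ 546.5 -263.5] [ 64.5 161.5] 75.6 z [38.5 45.5 53.6]
lens 420 mean [ 590.6 -275.5   44.5] mid [ 591.  -274.7] [65.3 66.2] 40.3 z [38.5 44.  51.8]
handle 198 mean [ 504.7 -263.2   48.6] mid [ 505.3 -268.3] [41.7 82.9] 69.6 z [38.9 49.2 54.8]
rest 68 mean [ 480.8 -252.8   29.9] mid [ 520.4 -263.8] [ 51.  116.5] 82.0 z [24.2 30.6 33.4]
jar 312 mean [ 724.3 -203.5   84.1] mid [ 726.5 -204.8] [54.4 53.6] 
[... 639 characters left out ...]
202])] [(228, [674, -36, 206])] 11
204 [(222, [666, -47, 192])] [(226, [668, -39, 192])] 5
208 [(222, [668, -48, 184])] [(226, [667, -39, 181])] 5
212 [(222, [666, -48, 172])] [(226, [669, -40, 172])] 5
216 [(222, [667, -48, 162])] [(226, [669, -40, 162])] 5
220 [(222, [665, -48, 150])] [(226, [668, -40, 150])] 5
224 [(222, [665, -48, 139])] [(226, [669, -41, 140])] 5
228 [(223, [667, -47, 129])] [(226, [669, -41, 129])] 4
232 [(223, [667, -47, 118])] [(226, [669, -41, 118])] 4
236 [(223, [667, -48, 106])] [(227, [666, -39, 103])] 5
240 [(223, [665, -48, 93])] [(227, [667, -39, 92])] 5
244 [] [] 0
248 [] [] 0
252 [] [] 0
256 [] [] 0
260 [] [] 0
264 [] [] 0
268 [] [] 0
272 [] [] 0
276 [] [] 0
```

View pics/c1.png

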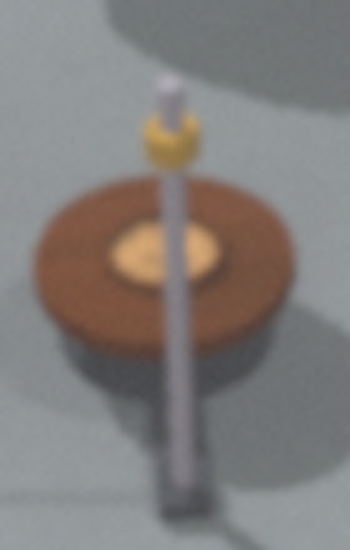

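The crop shows the wheel with its cork, the post, and the brass collar at crop (172,140), which is full-image (224,198). The pointer is hidden behind the collar, so I'll measure its height from the collar and check it again later with the wrist camera.

```bash
python3 - <<'E'
from h import *
from plant import status
d=load('top'); P=cloud(d); hsv=cv2.cvtColor(d['pixels'],cv2.COLOR_BGR2HSV); z=P[...,2]
# cork centroid (top), loupe axis
def blob(n,box,lo,hi):
    d=load(n);h=cv2.cvtColor(d['pixels'],cv2.COLOR_BGR2HSV);m=cv2.inRange(h,lo,hi);k=np.zeros_like(m);u0,v0,u1,v1=box;k[v0:v1,u0:u1]=m[v0:v1,u0:u1]
    v,u=np.nonzero(k);return d,u,v
d,u,v=blob('top',(275,185,305,215),(10,60,120),(30,200,255)); c=[u.mean(),v.mean()]; print('cork',len(u),c,plane(d,[c],50))
d,u,v=blob('top',(290,140,310,172),(12,100,90),(35,255,255)); print('brass px',len(u),u.min(),u.max(),v.min(),v.max())
p=P[v,u]; print(np.c_[u,v,p.round(0)][::4].astype(int).tolist())
d2,u,v=blob('scene',(210,185,240,215),(12,100,90),(35,255,255)); print('brass scene',len(u),u.min(),u.max(),v.min(),v.max())
for vv in range(v.min(),v.max()+1): print(vv,(v==vv).sum(),cloud(d2)[vv,224].round(0))
# lookalikes
for n,lo,hi in (('turq',(80,100,30),(98,255,255)),('blue',(105,150,40),(122,255,255)),('purp',(125,100,30),(150,255,255))):
    d,u,v=blob('top',(125,190,225,280),lo,hi); print(n,[ (P[v,u].mean(0).round(0).tolist()) if len(u) else 0])
# loupe: dark handle axis
box=(345,200,400,245); m=np.zeros(z.shape,bool); m[200:245,345:400]=True
hm=m&(z>40)&(z<60)&(hsv[...,2]<70); q=P[hm][:,:2]; c=q.mean(0); _,_,V=np.linalg.svd(q-c); print('handle',len(q),c,V[0],np.degrees(np.arctan2(*V[0][::-1])))
lens=np.array([591,-274.7]); 
ds=load('scene');Ps=cloud(ds);hs=cv2.cvtColor(ds['pixels'],cv2.COLOR_BGR2HSV)
m=np.zeros(z.shape,bool); m[210:250,95:145]=True
hm=m&(Ps[...,2]>38)&(Ps[...,2]<60)&(hs[...,2]<70); q=Ps[hm][:,:2]; c2=q.mean(0); _,_,V=np.linalg.svd(q-c2); print('handle s',len(q),c2,V[0])
m=np.zeros(z.shape,bool); m[246:275,95:145]=True
q=Ps[m&(Ps[...,2]>36)]; print('lens s',cv2.minAreaRect(q[:,:2].astype(np.float32)))
st=status.read_state(); print('fig->tool',to_tool(st,np.array([472,281,26])-st['ee_pos']))
E
```

```text
cork 213 [np.float64(289.2488262910798), np.float64(199.54460093896714)] [[552.36111281 -23.78719516  50.        ]]
brass px 70 297 304 148 165
[[298, 148, 670, -37, 217], [299, 149, 666, -39, 223], [299, 150, 663, -39, 224], [298, 151, 662, -37, 216], [297, 152, 660, -34, 214], [301, 152, 658, -44, 221], [297, 153, 658, -35, 208], [301, 153, 657, -45, 213], [298, 154, 655, -37, 211], [302, 154, 654, -47, 215], [300, 155, 652, -42, 213], [299, 156, 650, -40, 211], [300, 157, 647, -42, 213], [298, 159, -9223372036854775808, -9223372036854775808, -9223372036854775808], [299, 160, 639, -39, 212], [300, 161, 674, -59, 4], [298, 163, 631, -37, 211], [299, 164, 628, -39, 213]]
brass scene 67 216 229 194 214
194 2 [670. -43. 220.]
195 4 [670. -43. 217.]
196 7 [671. -43. 215.]
197 10 [671. -43. 213.]
198 9 [674. -44. 213.]
199 9 [677. -45. 213.]
200 8 [675. -45. 209.]
201 7 [675. -44. 206.]
202 5 [678. -45. 206.]
203 0 [678. -45. 203.]
204 0 [677. -45. 201.]
205 0 [670. -44. 192.]
206 0 [668. -43. 188.]
207 0 [669. -44. 187.]
208 0 [669. -44. 184.]
209 0 [670. -44. 182.]
210 0 [670. -44. 179.]
211 0 [670. -44. 176.]
212 0 [670. -44. 174.]
213 0 [670. -44. 172.]
214 6 [669. -44. 168.]
turq [[nan, nan, nan]]
blue [[nan, nan, nan]]
purp [[354.0, 216.0, 46.0]]
handle 121 [ 519.52119329 -263.85646444] [-0.98763541  0.15676828] 170.98063506032346
handle s 94 [ 525.00786275 -262.2080083 ] [ 0.99122348 -0.13219686]
lens s ((595.9301147460938, -276.1523132324219), (66.79977416992188, 64.16329193115234), 65.35725402832031)
fig->tool [-344.12423383  -96.18147315  204.886052  ]<stdin>:10: RuntimeWarning: invalid value encountered in cast
```

The measurements agree: cork centre at (552,-24), pointer tip at about z = 208, figure at about (472,281). The look-alikes stay clear of the fingers. Next I move above the figure with the fingers half open.

```bash
python3 -m inch '[-40,-11,9,0,0,0,60,-95,-26,21,0,0,0,60,-150,-42,33,0,0,0,60,-205,-57,46,0,0,0,60,-260,-73,58,0,0,0,60,-310,-87,68,0,0,0,60,-344,-96,75,0,0,0,60,-344,-96,75,0,0,0,60,-344,-96,75,0,0,0,60]' 40; python3 - <<'E'
from h import *
from plant import status
d=grab('wrist','w1'); cv2.imwrite('pics/w1.png',d['pixels']); print(status.read_state()['ee_pos'],-d['R'].T@d['t'],d['R'].round(2).tolist())
P=cloud(d);z=P[...,2]
hsv=cv2.cvtColor(d['pixels'],cv2.COLOR_BGR2HSV)
for lo,hi in ((20,40),(40,60),(60,90),(72,90)):
    m=(z>lo)&(z<hi)&(np.hypot(P[...,0]-472,P[...,1]-281)<35); p=P[m]
    if len(p): print(lo,hi,len(p),p.mean(0).round(1),cv2.minAreaRect(p[:,:2].astype(np.float32)))
print('lowmed',np.nanpercentile(z,[2,10,30,50]))
E
```

```text
time_s: 1.23
ee_pos: [471.6, 281.8, 156.1]
eef_rot: [0.178, 0.984, -0.0, -0.0]
ft_force: [-0.4, -0.7, -0.5]
opening: 50.9
gripper_force: 0.0
[471.44118832 282.18426421 156.28638622] [405.90928255 305.14589082 300.00599136] [[0.35, 0.94, -0.0], [0.9, -0.34, 0.27], [0.26, -0.1, -0.96]]
20 40 157 [463.6 288.2  30.9] ((466.4814147949219, 287.5262451171875), (28.703405380249023, 13.585434913635254), 71.28274536132812)
40 60 349 [465.9 287.4  55. ] ((472.0461120605469, 285.6877136230469), (27.692535400390625, 24.47925567626953), 72.30155944824219)
60 90 772 [470.9 286.   73.1] ((472.2783203125, 285.5868835449219), (26.033384323120117, 24.27115821838379), 75.3586196899414)
72 90 502 [471.8 285.7  79.3] ((473.49627685546875, 285.35955810546875), (18.257652282714844, 17.9161319732666), 32.482234954833984)
lowmed [-0.04441798  0.57133377  1.23138671  1.82632839]
```

View pics/w1.png

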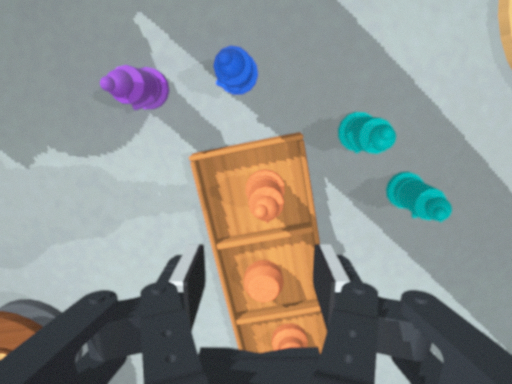

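The wrist view shows the figure at (266,195) in the top compartment, the bead at (262,282) below it, and the turquoise pieces at least 75 mm to the side. Wrist depth puts the figure at about (473,285). I descend with a small correction.

```bash
python3 -m inch '[0,3,25,0,0,0,60,0,3,55,0,0,0,60,0,3,85,0,0,0,60,0,3,110,0,0,0,60,0,3,128,0,0,0,60,0,3,128,0,0,0,60,0,3,128,0,0,0,0,0,3,128,0,0,0,0,0,3,128,0,0,0,0,0,3,128,0,0,0,0]' 40 && python3 -m inch '[0,0,0,0,0,0,0,0,0,0,0,0,0,0]'
```

```text
time_s: 2.52
ee_pos: [473.6, 285.3, 29.5]
eef_rot: [0.177, 0.984, 0.001, 0.0]
ft_force: [-2.2, 1.7, 6.7]
opening: 27.3
gripper_force: 39.5
time_s: 2.78
ee_pos: [473.6, 285.3, 29.5]
eef_rot: [0.177, 0.984, 0.001, 0.0]
ft_force: [-2.0, 2.7, 6.8]
opening: 26.8
gripper_force: 39.5
```

The figure is gripped (opening 27 mm, 40 N). Next: lift 100 mm and carry it over the wheel.

```bash
python3 -m inch '[0,0,-20,0,0,0,0,0,0,-60,0,0,0,0,-10,-15,-95,0,0,0,0,-35,-50,-100,0,0,0,0,-65,-94,-100,0,0,0,0,-95,-137,-100,0,0,0,0,-125,-180,-100,0,0,0,0,-153,-221,-100,0,0,0,0,-174,-251,-100,0,0,0,0,-181,-262,-100,0,0,0,0]' && python3 -m inch '[0,0,0,0,0,0,0,0,0,0,0,0,0,0,0,0,0,0,0,0,0]' && python3 - <<'E'
from h import *
d=grab('wrist','w2'); cv2.imwrite('pics/w2.png',d['pixels']); P=cloud(d);z=P[...,2]
m=(z>44)&(z<60)&(np.hypot(P[...,0]-552,P[...,1]+23)<70);print('wheel',m.sum(),cv2.minEnclosingCircle(P[m][:,:2].astype(np.float32)))
t=grab('top','t2');P=cloud(t);z=P[...,2];s=grab('scene','s2')
cv2.imwrite('pics/s2.png',cv2.resize(s['pixels'][140:280,150:310],None,fx=4,fy=4))
E
```

```text
time_s: 4.03
ee_pos: [551.6, -26.1, 128.5]
eef_rot: [0.179, 0.984, -0.0, 0.0]
ft_force: [0.4, 0.7, -1.1]
opening: 26.8
gripper_force: 39.6
time_s: 4.4
ee_pos: [551.1, -23.0, 128.4]
eef_rot: [0.177, 0.984, 0.0, -0.0]
ft_force: [0.3, 0.6, -1.6]
opening: 27.1
gripper_force: 39.6
wheel 17967 ((551.002197265625, -22.721385955810547), 64.96210479736328)
```

View pics/w2.png

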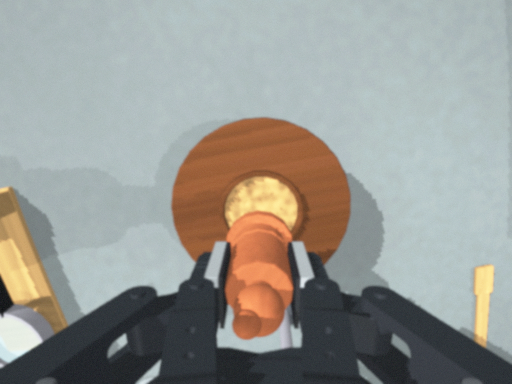

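View pics/s2.png

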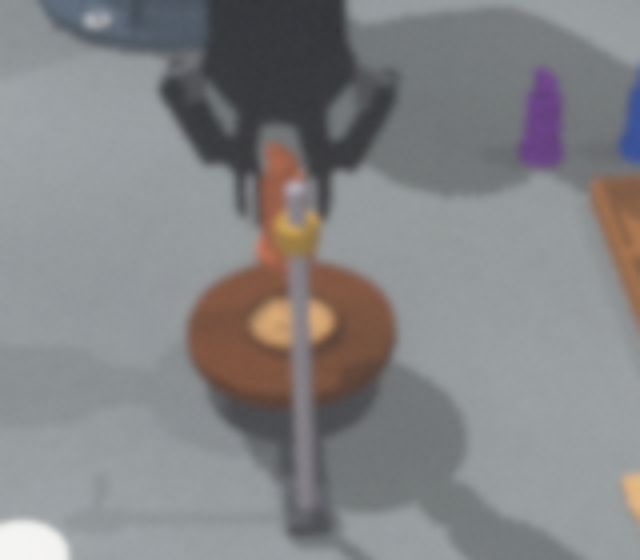

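The wrist view shows the held figure at (262,270), lined up with the cork at (262,205). The scene crop shows the figure at (280,200) behind the post. I'll check its tilt and height in the hand with depth.

```bash
python3 - <<'E'
from h import *
for n in ('w2','s2','t2'):
    d=load(n);P=cloud(d);h=cv2.cvtColor(d['pixels'],cv2.COLOR_BGR2HSV)
    m=((h[...,0]<11)&(h[...,1]>110)&(h[...,2]>80)) & (np.hypot(P[...,0]-551,P[...,1]+23)<35)&(P[...,2]>80)
    p=P[m];print(n,len(p),np.percentile(p[:,2],[0.5,2,98,99.5]).round(1) if len(p) else '')
    ty=np.array([.3483,.9365]);tx=np.array([-.9373,.3483])
    for lo in range(95,190,8):
        q=p[(p[:,2]>lo)&(p[:,2]<lo+8)][:,:2]-[551.1,-23]
        if len(q)>8:
            a=q@ty;b=q@tx;print(lo,len(q),'ty',np.percentile(a,[3,97]).round(1),'tx',np.percentile(b,[3,97]).round(1))
E
```

```text
w2 5314 [110.1 112.3 184.3 184.9]
103 57 ty [-17.6  12.6] tx [ 5.7 17.7]
111 359 ty [-17.4  15.1] tx [ 1.4 17.2]
119 245 ty [-14.1  11.6] tx [ 4.  14.1]
127 349 ty [-14.7  12.1] tx [ 4.  13.7]
135 395 ty [-13.6  11.8] tx [ 3.5 13.6]
143 453 ty [-13.2  11.4] tx [ 4.1 13.7]
151 953 ty [-14.   11.7] tx [-4.7 13.4]
159 549 ty [-14.   11.1] tx [-4.1 11.3]
167 605 ty [-9.9  7.1] tx [1.3 9.4]
175 1041 ty [-9.   5.8] tx [-4.1  7.3]
183 308 ty [-8.3 -2.1] tx [-1.6  4.4]
s2 123 [103.5 103.8 178.  179.8]
103 19 ty [-14.4  -1.3] tx [-20.3  -7.7]
111 16 ty [-13.7  -3.6] tx [-18.5  -9.5]
143 12 ty [-9.9 -2.5] tx [-17.2 -11.7]
151 18 ty [-10.5  -2.6] tx [-15.3  -2.3]
167 26 ty [-5.8  5.9] tx [-12.8  -2.6]
175 10 ty [-5.2  1.9] tx [-7.4 -1.6]
t2 0
```

The figure is upright in the hand, its base about 24.5 mm below the TCP and centred. Lower 51 mm first, then feel for contact.

```bash
python3 -m inch '[0,0.5,15,0,0,0,0,0,1,32,0,0,0,0,0,1,45,0,0,0,0,0,1,51,0,0,0,0,0,1,51,0,0,0,0,0,1,51,0,0,0,0]' && python3 -m inch '[0,0,1,0,0,0,0,0,0,2,0,0,0,0,0,0,2,0,0,0,0,0,0,2,0,0,0,0]'
```

```text
time_s: 5.3
ee_pos: [551.9, -23.2, 77.7]
eef_rot: [0.177, 0.984, -0.0, 0.0]
ft_force: [0.4, -0.8, -0.7]
opening: 26.8
gripper_force: 39.6
time_s: 5.8
ee_pos: [551.7, -23.2, 75.4]
eef_rot: [0.177, 0.984, -0.0, 0.0]
ft_force: [-0.1, -0.4, -0.4]
opening: 26.9
gripper_force: 39.6
```

```bash
python3 -m inch '[0,0,0.5,0,0,0,0,0,0,1,0,0,0,0,0,0,1,0,0,0,0,0,0,1,0,0,0,0]'; python3 -m inch '[0,0,0.5,0,0,0,0,0,0,0.5,0,0,0,0,0,0,0.5,0,0,0,0]'
```

```text
time_s: 6.3
ee_pos: [551.7, -23.2, 74.5]
eef_rot: [0.177, 0.984, -0.0, 0.0]
ft_force: [-0.8, -0.3, 2.6]
opening: 26.9
gripper_force: 40.0
time_s: 6.68
ee_pos: [551.7, -23.2, 74.4]
eef_rot: [0.177, 0.984, -0.0, 0.0]
ft_force: [-2.1, 0.2, 7.5]
opening: 27.0
gripper_force: 40.6
```

It has touched down at the expected height (force rising to 7 N). Release it, then rise straight up.

```bash
python3 -m inch '[0,0,0,0,0,0,40,0,0,0,0,0,0,55,0,0,0,0,0,0,60,0,0,0,0,0,0,60,0,0,-15,0,0,0,60,0,0,-45,0,0,0,60,0,0,-85,0,0,0,60,0,0,-125,0,0,0,60,0,0,-150,0,0,0,60,0,0,-150,0,0,0,60]'; python3 - <<'E'
from h import *
ty=np.array([.3483,.9365]);tx=np.array([-.9373,.3483])
for k in ('wrist','top','scene'):
    d=grab(k,k+'3');P=cloud(d);h=cv2.cvtColor(d['pixels'],cv2.COLOR_BGR2HSV)
    m=((h[...,0]<11)&(h[...,1]>110)&(h[...,2]>80)) & (np.hypot(P[...,0]-551,P[...,1]+23)<30)&(P[...,2]>62)
    p=P[m];print(k,len(p),np.percentile(p[:,2],[0.5,99.5]).round(1) if len(p) else '')
    for lo in (62,80,100,110,120):
        q=p[(p[:,2]>lo)&(p[:,2]<lo+10)][:,:2]
        if len(q)>8: print(lo,len(q),q.min(0).round(1),q.max(0).round(1),cv2.minEnclosingCircle(q.astype(np.float32)))
d=load('wrist3');cv2.imwrite('pics/w3.png',d['pixels'])
P=cloud(d);z=P[...,2];m=(z>44)&(z<60)&(np.hypot(P[...,0]-552,P[...,1]+23)<70);print('wheel',m.sum(),cv2.minEnclosingCircle(P[m][:,:2].astype(np.float32)))
m=(z>185)&(z<240)&(np.hypot(P[...,0]-650,P[...,1]+40)<40);print('pointer',m.sum(),np.percentile(P[m][:,2],[5,50,95]) if m.any() else '')
E
```

```text
time_s: 7.92
ee_pos: [552.8, -23.2, 226.9]
eef_rot: [0.177, 0.984, 0.0, 0.002]
ft_force: [0.7, -0.4, -0.1]
opening: 51.4
gripper_force: 0.0
wrist 746 [ 63.3 130.6]
62 38 [537.7 -37.5] [554.8 -10.1] ((549.4232177734375, -23.790077209472656), 14.218464851379395)
80 62 [537.9 -35.2] [553.4 -10.8] ((548.4308471679688, -23.034088134765625), 13.181358337402344)
100 209 [538.  -38.3] [564.4 -11. ] ((551.6621704101562, -24.4498233795166), 13.880426406860352)
110 55 [542.2 -32.2] [561.7 -15.1] ((552.0658569335938, -24.488929748535156), 9.82928466796875)
120 243 [542.9 -32.7] [559.6 -15.7] ((551.5316772460938, -24.34229850769043), 8.887736320495605)
top 0 
scene 82 [ 62.7 112.8]
62 16 [555.  -39.1] [565.7 -31.1] ((560.3145751953125, -35.345436096191406), 6.549592018127441)
80 18 [554.7 -38.8] [568.2 -30.3] ((561.2864379882812, -34.81962203979492), 7.396174907684326)
100 19 [545.8 -37.6] [565.7 -27.9] ((555.7791137695312, -31.695341110229492), 10.017766952514648)
wheel 11541 ((551.0370483398438, -23.190441131591797), 65.09251403808594)
pointer 0
```

View pics/w3.png

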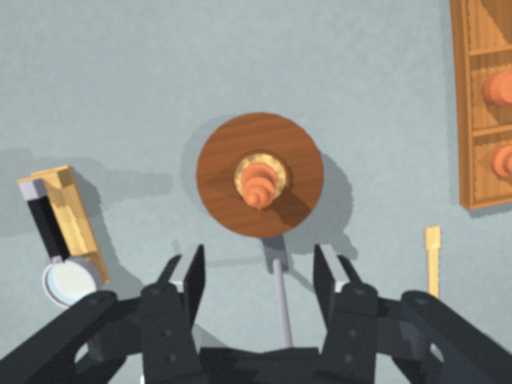

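The wrist view shows the figure standing in the ring at (260,185), about 1 mm off centre. The loupe is at the left, from its butt at (30,188) to its lens at (72,282). Next I measure the loupe from this view.

```bash
python3 - <<'E'
from h import *
from plant import status
d=load('wrist3');P=cloud(d);z=P[...,2];h=cv2.cvtColor(d['pixels'],cv2.COLOR_BGR2HSV)
R=np.zeros(z.shape,bool);R[165:265,0:100]=True
m=R&(z>38)&(z<60)&(h[...,2]<70);q=P[m];c=q.mean(0);_,_,V=np.linalg.svd(q[:,:2]-c[:2]);print('handle',len(q),c,np.median(q[:,2]),np.percentile(q[:,2],90),V[0],cv2.minAreaRect(q[:,:2].astype(np.float32)))
R[:]=False;R[250:315,20:105]=True
m=R&(z>36)&(z<60)&(np.hypot(P[...,0]-593,P[...,1]+275)<45);q=P[m];print('lens',len(q),cv2.minEnclosingCircle(q[:,:2].astype(np.float32)),np.median(q[:,2]))
R[:]=False;R[165:315,0:115]=True
m=R&(z>36)&(z<60)&(np.hypot(P[...,0]-545,P[...,1]+268)<100);q=P[m];print('loupe',cv2.minAreaRect(q[:,:2].astype(np.float32)))
print(status.read_state()['q'])
E
```

```text
handle 1059 [ 521.53150646 -260.53044784   46.91041925] 48.564647976416296 50.019450512654615 [ 0.99116867 -0.13260717] ((524.5106811523438, -263.30572509765625), (15.564197540283203, 73.34384155273438), 81.51875305175781)
lens 2271 ((585.8580932617188, -276.3505859375), 38.51078796386719) 42.75735289770773
loupe ((542.7164916992188, -277.4405822753906), (150.05731201171875, 66.63396453857422), 2.523837089538574)
[-4.19322982e-02  2.87360776e-01  3.42637865e-02  1.31847167e+00
 -1.09930755e-04  3.14848864e-01]
```

The loupe's grip point is at about (523,-263.5), with its axis at about -8.2°. Turn -12° about tool z and move above it.

```bash
python3 -m inch '[-8,-35,0,0,0,-4,60,-19,-80,5,0,0,-8,60,-31,-130,30,0,0,-12,60,-43,-180,60,0,0,-12,60,-53,-220,90,0,0,-12,60,-56.5,-235,110,0,0,-12,60,-56.5,-235,117,0,0,-12,60,-56.5,-235,117,0,0,-12,60,-56.5,-235,117,0,0,-12,60]'; python3 - <<'E'
from h import *
from plant import status
st=status.read_state();print(st['ee_pos'],Ro.from_quat(st['eef_rot']).as_matrix().round(3).tolist())
d=grab('wrist','w4');cv2.imwrite('pics/w4.png',d['pixels'])
P=cloud(d);z=P[...,2];h=cv2.cvtColor(d['pixels'],cv2.COLOR_BGR2HSV)
near=np.hypot(P[...,0]-535,P[...,1]+266)<110
m=near&(z>43)&(z<60)&(h[...,2]<70);q=P[m];c=q.mean(0);_,_,V=np.linalg.svd(q[:,:2]-c[:2]);print('handle',len(q),c,np.percentile(q[:,2],[10,50,90]),V[0],cv2.minAreaRect(q[:,:2].astype(np.float32)))
m=near&(z>36)&(z<60);q=P[m];print('x range',np.percentile(q[:,0],[0.5,99.5]))
E
```

```text
time_s: 9.2
ee_pos: [523.1, -262.4, 107.6]
eef_rot: [0.073, 0.997, -0.0, 0.0]
ft_force: [1.1, -0.5, -1.0]
opening: 51.4
gripper_force: 0.0
[ 523.09986232 -262.36831092  107.64917766] [[-0.989, 0.146, 0.001], [0.146, 0.989, -0.0], [-0.001, -0.0, -1.0]]
handle 2027 [ 518.89764442 -264.33286376   49.30547043] [48.47444857 49.31375747 50.13136816] [ 0.9894155  -0.14511019] ((521.5516357421875, -264.60833740234375), (14.1251859664917, 68.3211441040039), 81.47006225585938)
x range [467.82288492 623.31875795]
```

View pics/w4.png

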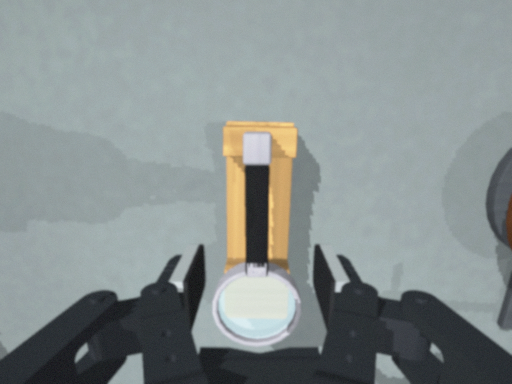

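The wrist view shows the loupe straight between the fingers, with the butt at (257,147), the handle along column 257 and the lens at (257,305). The axis direction matches the tool. Descend 85 mm and grip.

```bash
python3 -m inch '[0,-1.5,20,0,0,0,60,0,-1.5,45,0,0,0,60,0,-1.5,68,0,0,0,60,0,-1.5,85,0,0,0,60,0,-1.5,85,0,0,0,60,0,-1.5,85,0,0,0,0,0,-1.5,85,0,0,0,0,0,-1.5,85,0,0,0,0,0,-1.5,85,0,0,0,0,0,-1.5,85,0,0,0,0]' 60 && python3 -m inch '[0,0,0,0,0,0,0,0,0,0,0,0,0,0,0,0,0,0,0,0,0]'
```

```text
time_s: 10.5
ee_pos: [523.1, -264.9, 23.1]
eef_rot: [0.074, 0.997, -0.0, 0.001]
ft_force: [-0.2, 1.9, 7.0]
opening: 15.2
gripper_force: 58.8
time_s: 10.88
ee_pos: [523.1, -264.9, 23.1]
eef_rot: [0.074, 0.997, -0.0, 0.001]
ft_force: [-1.1, 0.5, 6.9]
opening: 15.1
gripper_force: 58.8
```

Gripped (opening 15 mm, 59 N). Lift straight up 170 mm and check.

```bash
python3 -m inch '[0,0,-8,0,0,0,0,0,0,-25,0,0,0,0,0,0,-50,0,0,0,0,0,0,-80,0,0,0,0,0,0,-110,0,0,0,0,0,0,-140,0,0,0,0,0,0,-162,0,0,0,0,0,0,-170,0,0,0,0,0,0,-170,0,0,0,0,0,0,-170,0,0,0,0]'; python3 - <<'E'
from h import *
from plant import status
st=status.read_state();print(st['ee_pos'])
tcp=st['ee_pos']
for k in ('top','scene'):
    d=grab(k,k+'5');P=cloud(d);z=P[...,2]
    m=(z>tcp[2]-5)&(z<tcp[2]+35)&(P[...,0]>tcp[0]+42)&(P[...,0]<650)&(abs(P[...,1]+272)<60);q=P[m]
    c,r=cv2.minEnclosingCircle(q[:,:2].astype(np.float32))
    A=np.c_[q[:,:2]-q[:,:2].mean(0),np.ones(len(q))];s=np.linalg.lstsq(A,q[:,2],rcond=None)[0]
    print(k,len(q),'lens',np.round(c,1),r,'z mean',q[:,2].mean().round(1),np.percentile(q[:,2],[5,95]).round(1),'slopes',s[:2].round(3))
    m=(z>195)&(z<240)&(np.hypot(P[...,0]-635,P[...,1]+39)<12);print(' bar',m.sum(),np.nanmedian(z[m]) if m.any() else '')
    print(' table',np.nanmedian(z[(np.hypot(P[...,0]-620,P[...,1]-100)<30)]))
R=to_tool(st,np.array([1,0,0]));print(R)
E
```

```text
time_s: 12.12
ee_pos: [521.8, -264.4, 190.8]
eef_rot: [0.074, 0.997, 0.0, -0.001]
ft_force: [1.0, 0.4, -1.3]
opening: 15.0
gripper_force: 58.6
[ 521.80341569 -264.36474496  190.81604692]
top 412 lens [ 591.1 -275.7] 33.199676513671875 z mean 211.3 [205.8 217.3] slopes [0.014 0.003]
 bar 19 210.5859098470198
 table 1.160756861926056
scene 680 lens [ 593.5 -275.2] 33.83742904663086 z mean 207.9 [200.2 213.4] slopes [-0.043 -0.018]
 bar 0 
 table 0.12456241542387711
[-0.98916049  0.14683084 -0.00149047]
```

The loupe is level, with its lens centre at about (592,-275,206). Shift by (75.5, 242, -2) in tool axes to bring the lens over the figure.

```bash
python3 -m inch '[8,15,-2,0,0,0,0,20,45,-2,0,0,0,0,31,80,-2,0,0,0,0,42,115,-2,0,0,0,0,52,150,-2,0,0,0,0,61,185,-2,0,0,0,0,69,215,-2,0,0,0,0,74,235,-2,0,0,0,0,75.5,242,-2,0,0,0,0,75.5,242,-2,0,0,0,0]' && python3 -m inch '[0,0,0,0,0,0,0,0,0,0,0,0,0,0,0,0,0,0,0,0,0]'; python3 - <<'E'
from h import *
from plant import status
st=status.read_state();tcp=st['ee_pos'];print(tcp)
for k in ('top','scene'):
    d=grab(k,k+'6');P=cloud(d);z=P[...,2]
    m=(z>tcp[2]-5)&(z<tcp[2]+35)&(P[...,0]>tcp[0]+42)&(P[...,0]<600)&(abs(P[...,1]+24)<50);q=P[m]
    c,r=cv2.minEnclosingCircle(q[:,:2].astype(np.float32))
    print(k,len(q),'lens',np.round(c,1),r,'z',q[:,2].mean().round(1),np.percentile(q[:,2],[5,95]).round(1))
    m=(z>195)&(z<240)&(np.hypot(P[...,0]-637,P[...,1]+39)<12);print(' bar',m.sum(),z[m].round(0))
im=load('scene6')['pixels'][140:280,150:310];cv2.imwrite('pics/s6.png',cv2.resize(im,None,fx=4,fy=4,interpolation=cv2.INTER_CUBIC))
E
```

```text
time_s: 13.48
ee_pos: [482.8, -13.8, 193.8]
eef_rot: [0.073, 0.997, -0.0, -0.0]
ft_force: [0.3, 0.6, -1.3]
opening: 14.9
gripper_force: 58.6
time_s: 13.85
ee_pos: [483.2, -14.6, 193.7]
eef_rot: [0.074, 0.997, -0.0, -0.0]
ft_force: [0.1, 0.1, -1.1]
opening: 14.9
gripper_force: 58.6
[483.16066266 -14.60520657 193.74010363]<stdin>:8: RuntimeWarning: Mean of empty slice.
  ret = ret.dtype.type(ret / rcount)
Traceback (most recent call last):
IndexError: index -1 is out of bounds for axis 0 with size 0
```

The arm hides the lens from the top camera, so I'll use the scene and wrist views.

```bash
python3 - <<'E'
from h import *
from plant import status
st=status.read_state();tcp=st['ee_pos'];print(tcp)
for k in ('scene','wrist'):
    d=grab(k,k+'6');P=cloud(d);z=P[...,2];h=cv2.cvtColor(d['pixels'],cv2.COLOR_BGR2HSV)
    m=(z>tcp[2]-2)&(z<tcp[2]+35)&(P[...,0]>tcp[0]+35)&(P[...,0]<595)&(abs(P[...,1]+24)<45);q=P[m]
    if len(q)>5:
        print(k,len(q),'lens',cv2.minEnclosingCircle(q[:,:2].astype(np.float32)),'z',np.percentile(q[:,2],[3,50,97]).round(1))
    br=cv2.inRange(h,(12,100,90),(35,255,255))>0
    m=br&(np.hypot(P[...,0]-655,P[...,1]+40)<40)&(z>180);print(' brass',m.sum(),np.percentile(z[m],[5,50,95]).round(1) if m.any() else '')
    m=((h[...,0]<11)&(h[...,1]>110)&(h[...,2]>60))&(np.hypot(P[...,0]-551,P[...,1]+23)<30)&(z>62)&(z<140);q=P[m]
    if len(q)>5: print(' fig',len(q),q.min(0).round(1),q.max(0).round(1))
a=cv2.resize(load('scene6')['pixels'][150:270,165:285],(500,500),interpolation=cv2.INTER_CUBIC);cv2.imwrite('pics/s6.png',a)
E
```

```text
[483.13438098 -14.53088512 193.72624295]
scene 537 lens ((553.3757934570312, -26.94710922241211), 35.41914367675781) z [201.  210.4 216.2]
 brass 72 [203.1 210.6 213.6]
 fig 83 [549.  -39.2  62.9] [569.4 -27.8 112.5]
wrist 151 lens ((523.630615234375, -21.46314239501953), 12.543886184692383) z [202.1 205.9 210. ]
 brass 0
```

View pics/s6.png

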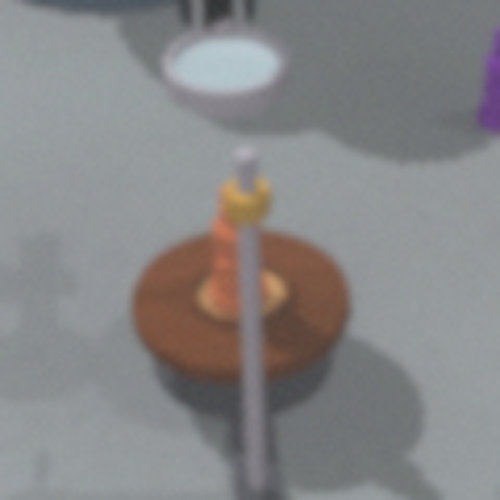

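The scene crop shows the figure upright in the ring at (230,250), the lens level above it at (222,65), and the collar untouched at (247,200). By measurement the lens is about 2 mm off the figure's axis, at z ≈ 208.5 against about 208 for the pointer. Handing in.

```bash
python3 -c "
from plant import workorder
print(workorder.sign_off())"
```

```text
the job is handed in; nothing more can be done
None
```

I handed the job in with the figure standing upright in the ring, about 1–2 mm off centre, and the loupe held level over it. The lens was about 2 mm off the figure's axis, at about 208.5 mm against about 208 mm for the pointer; the sign-off returned no verdict.

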